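Load the dowel drilling jig

TASK

Make the dowel jig ready for the drill, pushing with the fingertips only: nothing is to be lifted, squeezed or forced. First push the oak rail along its channel until its end is fully home against the dark block under the hinge; then flip the aluminium drilling template over its hinge until it lies flat on the rail; then turn the wooden button square across the template, up to its stop pin, so that it keeps the template down. Leave the other things on the bench where they are.

Things in the scene. Friction and masses are not known exactly. Their poses are not given: they have to be found in the camera images.
- dowel_jig: Drilling jig screwed to the bench: plywood base 12 mm thick, x -62..42 mm, y -102..150 mm in its own frame. Origin on the bench top straight under the hinge axis, which runs along the jig's x at z = 35 mm; z up; +y points to the rail's channel (about the world's +y), -y to the side where the template is parked above two 32 mm high bumpers (y = -86 mm).
- stop_face (a point): Middle of the end stop for the rail: the +y face (y = 12 mm) of the dark spine block that carries the hinge (78 mm along x, top at z = 29 mm). From it the channel runs along +y on the base, between two dark guides 49 mm apart (14 mm wide each, tops at z = 27 mm, ending at y = 140 mm).
- rail_end (a point): Middle of the outer end face (turned away from the hinge) of the loose oak rail: 140 mm long, 45 mm wide, 20 mm high, about 90 g, lying along y in the channel (its top at z = 32 mm, this point at z = 22 mm). The rail starts 20 to 45 mm short of the stop; fully home, this point is at y = 152 mm in the jig's frame, 2 mm beyond the base's edge.
- template (a joint): Angle of the template: 0 = flat on the parking bumpers on the jig's -y side, pi/2 = upright, pi = flat on the rail on the +y side. It starts half raised on the parking side, at 0.45 to 0.9. The hinge is stiff (about 0.2 N m): the template stays at any angle where it is left and must be pushed all the way down.
- template_edge (a point): Middle of the free edge of the drilling template, an aluminium plate 66 mm wide along the hinge, 6 mm thick, 200 g, with four dark drill bushings. It reaches from 4 to 106 mm from the hinge axis (this point: 106 mm); lying on the rail its upper face is at z = 38 mm, this point at z = 35 mm. Its own -y axis points from the hinge to the edge.
- turn_button (a joint): Angle of the wooden turn button about its upright screw: 0 = along the jig's +y, clear of the template; it grows clockwise seen from above; pi/2 = along +x, square across the template near its free edge, where it meets a steel stop pin (end at 1.6). It starts at 0 to 0.35, turns with slight friction (0.03 N m) and stays where it is left.
- button_tip (a point): Middle of the free end of the turn button, a wooden bar 16 mm wide and 16 mm high (z 41 to 57 mm; this point at z = 49 mm) that reaches 48 mm from its screw and 10 mm behind it.
- button_screw (a point): The turn button's axis at the bar's half height: x = -50, y = 88 mm in the jig's frame, on a dark wooden post 22 x 30 mm whose top is at z = 40 mm.
- marker: Red and black marker pen, 142 mm long, 17 mm thick, lying behind the jig; leave alone. Origin under its centre.
- offcut_2: Flat wood offcut 90 x 60 x 19 mm, left of the jig; leave alone. Origin under its centre.
- carpenter_pencil_2: Green carpenter pencil, 148 x 14 x 8 mm, lying on the long 22 mm thick oak board in front of the jig; leave alone. Origin under its centre.

How it is judged:
On the way, in this order (a step that is already met when the one before it is completed fails the run):
1. the rail is pushed home against the stop while the template is still raised on its parking side (y of rail_end in the frame of dowel_jig below 0.155 m and value of joint template below 1.4 rad), for 0.2 s.
2. the template is flipped over and lies flat on the rail (value of joint template above 3.1 rad), for 0.2 s.
3. the button is turned across the template (value of joint turn_button above 1.35 rad), for 0.2 s.
At the end, for the whole second after the job is handed in: The rail's end is within 3 mm of the stop and the rail lies on the jig's base, the template lies flat on it (hinge over 3.10 rad), and the button points across the template (over 1.35 rad) (y of rail_end in the frame of dowel_jig below 0.155 m and z of rail_end in the frame of dowel_jig below 0.025 m and value of joint template above 3.1 rad and value of joint turn_button above 1.35 rad and velocity of joint template below 0.05 rad/s); the robot touches nothing.
It fails at once if the rail is lifted or tipped up (its outer end more than 10 mm) (height (world z) of rail_end above 0.032 m).
It fails at once if the jig, its template or its button is squeezed or forced (more than 80 N) (contact force between the fingers and dowel_jig above 80 N).
It fails at once if another thing on the bench is moved more than 20 mm (distance of any of marker, offcut_2, carpenter_pencil_2 from where it was at the start of the episode above 0.02 m).
It also fails if it takes over 64 s, if anything falls off the work surface, if the arm or the gripper's body presses on something with over 40 N, if the wrist force passes 120 N, or if a joint passes its speed limit or range.

ROBOT

A 6-joint arm with a two-finger parallel gripper is mounted at the origin on a cart in front of the work surface, level with it; the furniture and walls round the work are solid. World frame = base frame: x ahead of the robot, y to its left, z up, the work surface at z = 0. Lengths are in m, angles in rad, forces in N, time in s.
With the tool pointing down it reaches from about 0.425 to 1.125 m from the base axis. Payload 14.9 kg.
Tool frame: the origin (TCP) lies on the mounting face of the last link; the fingertips stand 191 mm ahead of it and the grasp point (between the pads) lies 172 mm ahead of it; z points along the fingers, y is the line along which they close (so a half turn about z gives the same grasp; the last joint's range is limited). The gripper opens to 91 mm and grips with 3 to 60 N. Pads are 32 mm wide; open, the fingers measure 118 mm over their backs; the gripper's body (76 mm by 178 mm) begins 60 mm behind the grasp point.
Start: joints at [1.115, 0.379, 1.734, -0, 1.028, -0.033], TCP at [0.287, 0.638, 0.405] pointing down, gripper open.
Joint ranges: [-2.77, 2.77], [-0.74, 2.19], [0, 2.66], [-1.06, 4.2], [0.31, 2.87], [-3.08, 3.08]. Speed limits (rad/s): [1.89, 1.89, 2.39, 3.14, 3.14, 3.14].

INTERFACE

Orientations are given as a unit quaternion [w, x, y, z].
In Python, from rig import ctrl gives the robot as it stands. The module is installed in compiled form; this text tells all that it offers.
- The arm moves only by the tool play_rows, never from a script. Its arguments are lists of equal length, an entry for each row: "rotation": the turn, a rotation vector about the tool's x, y, z normalised to -1 to 1, where 1 is pi/2 rad, a list of three; "travel": the shift along the tool's x, y, z normalised to -1 to 1, where 1 is 100 mm, a list of three; "claw": the opening, from -1 (shut) to 1 (fully open), so that 0 is half open. In form: {"rotation": [[ax, ay, az], ...], "travel": [[tx, ty, tz], ...], "claw": [claw, ...]}. A call has 1 to 5 rows; each row is the pose to reach, as a shift and turn from the pose commanded when the call began, along the tool's axes at that moment; what a row does not reach only later rows make up. A row lasts 1/8 s, in which the tool goes at most 62.5 mm and 10.7 degrees, less where a joint would pass 70% of its speed; a pose out of reach is approached as far as the arm can. A call with a number of a shift or a turn outside -1 to 1 is refused whole. A call with a gripper value outside its range is refused whole. The fingers move at their own pace and stop on an object; the grip force is fixed at half the most. Time passes only in rows, so rows that repeat a pose let the fingers close. It gives the time, the measured TCP pose, the force, the opening and the grip force at its end, in the units of the state.
- ctrl.get_obs(): the state, without advancing time (a new reading comes with each control period).
- ctrl.snapshot(name): name is "scene" or "top" or "wrist"; returns the picture (420x560x3 uint8, blue, green, red); there is no depth.
- ctrl.camera_model(name): a dict with "intrinsics" (3x3 intrinsics, pixels), "rvec" (rotation vector, rad) and "tvec" (3), from world to camera coordinates, as OpenCV has them. Camera axes: x right, y down, z forward; pixel columns grow to the right and rows downward; lengths in m; the calibration is good to about 2 mm. A picture is of the moment at which its call begins: read the wrist's pose just before it. camera_model takes no time and is no camera call; for the wrist camera it gives the pose at the moment of the call.
- ctrl.job_done(): hands the job in; it is judged then, once.
The state is a dict: "time_s": time; "joint_positions": joint angles; "dq": joint speeds; "effort": joint torques, N m; "tcp_pos": TCP position; "tcp_rot": TCP orientation; "contact_force": force on the tool from outside, world axes, zero at the start; "moment": the same for the moment, N m; "grip_width": finger opening in m; "grasp_force": force on a finger pad.
Only numpy, scipy, OpenCV 4.12 (cv2) and the standard library are available. Lean on these libraries where they do the work, as an engineer would, in place of code of your own. Each camera call takes 0.05 s, during which the arm holds its last target. There are 200 camera calls.

## Working session

There is one attempt and no reset: what is moved stays moved. The work goes in short steps, Python scripts to look and compute and a tool call to move; the robot and the scene stay as the last step left them, time stands still between calls to the robot, and variables do not carry over. Pictures are saved under pics/ and viewed, at most 10 in all, crops included, and the job is handed in when it is done.

Besides the shell and the picture viewer there is one more tool, called after ">>>" in YAML: its name, and indented under it one key for each argument. play_rows: Moves the arm, as the interface text tells. Scaled input: -1 to 1 covers 100 mm each way for a shift and pi/2 rad each way for a turn. Its arguments: {"type":"object","properties":{"rotation":{"type":"array"},"travel":{"type":"array"},"claw":{"type":"array"}},"required":["rotation","travel","claw"]}

```bash
mkdir -p pics; python3 - <<'E'
from rig import ctrl
import cv2,numpy as np
for n in ("scene","top"):
    cv2.imwrite(f"pics/{n}0.png",ctrl.snapshot(n))
    c=ctrl.camera_model(n);R=cv2.Rodrigues(np.array(c["rvec"],float))[0]
    print(n,np.array(c["intrinsics"]).tolist(),(-R.T@np.array(c["tvec"]).ravel()).round(3),R.round(2).tolist())
o=ctrl.get_obs();print(o)
E
```

```text
scene [[469.011012537589, 0.0, 275.6850873190025], [0.0, 469.011012537589, 208.4201010672839], [0.0, 0.0, 1.0]] [ 0.09  -0.246  0.562] [[0.78, -0.62, -0.01], [-0.37, -0.45, -0.82], [0.5, 0.64, -0.58]]
top [[388.8111961743723, 0.0, 279.7527706474478], [0.0, 388.8111961743723, 206.8233530617615], [0.0, 0.0, 1.0]] [0.484 0.31  0.92 ] [[0.02, -1.0, 0.0], [-1.0, -0.02, -0.08], [0.08, -0.0, -1.0]]
{'time_s': 0.1, 'joint_positions': array([ 1.11470427e+00,  3.79351682e-01,  1.73473261e+00, -1.57009245e-05,
        1.02847839e+00, -3.32788163e-02]), 'dq': array([-2.30278372e-05, -1.26817412e-03, -1.09683681e-03, -2.04983691e-04,
        1.07273107e-04,  1.57502190e-04]), 'effort': array([ 1.42079141e-03, -7.65035820e+01, -4.35300100e+01,  6.52863854e-02,
        3.98119027e-02, -6.20769015e-05]), 'tcp_pos': array([0.2871463 , 0.63820591, 0.40415179]), 'tcp_rot': array([-1.10973121e-04,  2.09831420e-01,  9.77737460e-01, -4.72194672e-04]), 'contact_force': array([-0.23220137,  0.37910141, -0.38341779]), 'moment': array([0.02116526, 0.00745929, 0.01008041]), 'grasp_force': 0.0, 'grip_width': 0.09108954347777636}
```

View pics/top0.png

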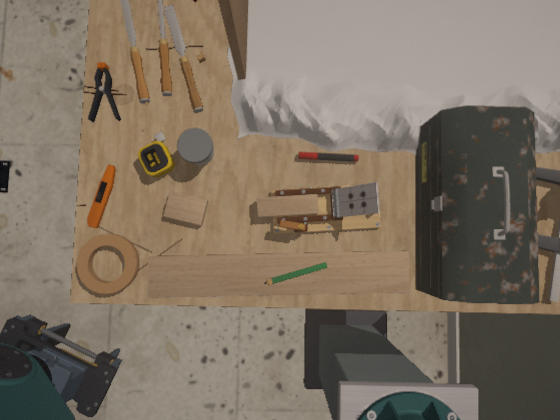

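View pics/scene0.png

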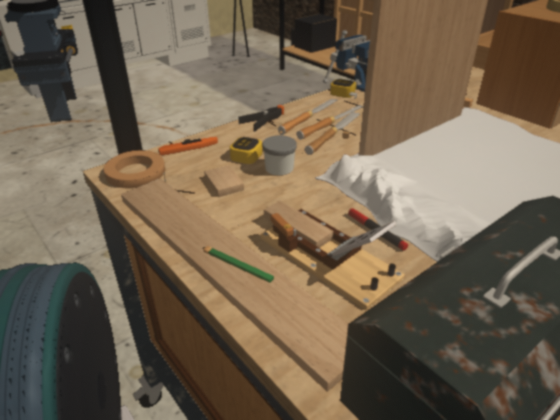

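The top view has the jig around pixels (255–380, 180–233): rail on the left (+y), template raised on the right, button at (292,224), and the toolbox from column 417. I'll zoom in on it.

```bash
python3 - <<'E'
import cv2
a=cv2.imread("pics/top0.png")[175:240,245:390];b=cv2.imread("pics/scene0.png")[190:310,255:415]
a=cv2.resize(a,None,fx=5,fy=5,interpolation=cv2.INTER_CUBIC);b=cv2.resize(b,None,fx=5,fy=5,interpolation=cv2.INTER_CUBIC)
cv2.imwrite("pics/top0c.png",a);cv2.imwrite("pics/scene0c.png",b)
E
```

```text
(no output)
```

View pics/top0c.png

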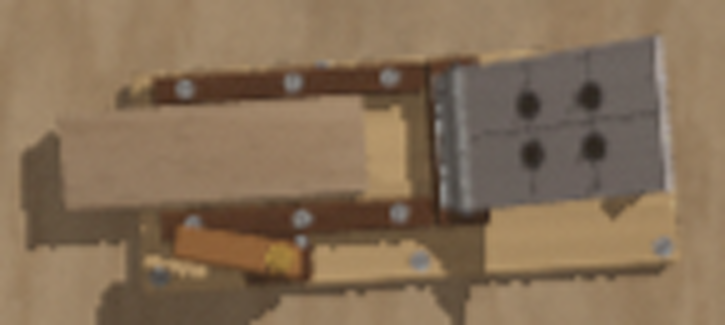

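View pics/scene0c.png

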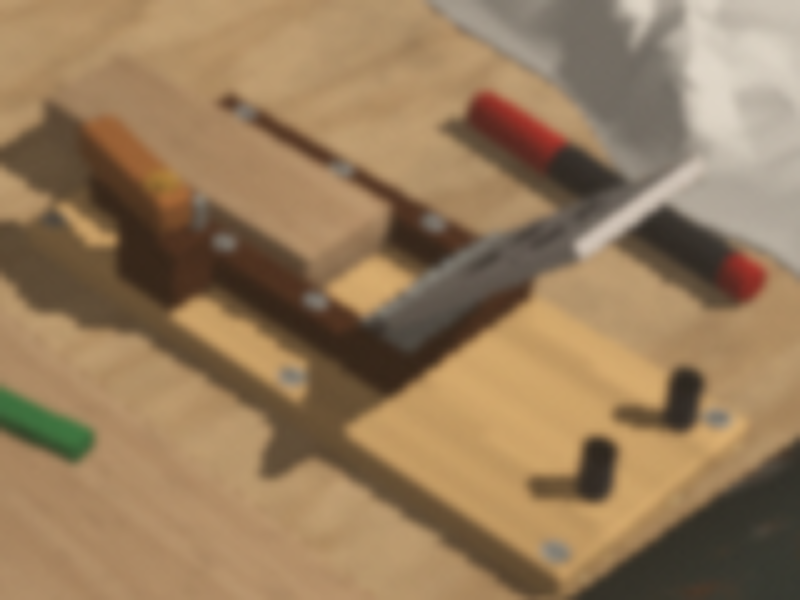

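The crops show the guide screws (top crop: 185,88 / 390,77 / 193,222 / 400,212), the rail's outer end (61,162) and inner end (365,148), the button screw (282,258) and tip (178,240), and the template's free edge (657,38)–(672,190). In the scene crop the edge runs (578,255)–(700,160).

```bash
cat > h.py <<'E'
from rig import ctrl
import numpy as np,cv2
def ray(n,uv):
    c=ctrl.camera_model(n);R=cv2.Rodrigues(np.array(c["rvec"],float))[0]
    o=-R.T@np.array(c["tvec"]).ravel()
    p=cv2.undistortPoints(np.array([[uv]],float),np.array(c["intrinsics"]),None).ravel()
    return o,R.T@np.array([*p,1])
def plane(n,uv,z):
    o,d=ray(n,uv);return o+d*(z-o[2])/d[2]
def tri(n1,a,n2,b):
    o,d=ray(n1,a);p,e=ray(n2,b)
    s=np.linalg.lstsq(np.c_[d,-e],p-o,rcond=None)[0]
    return (o+d*s[0]+p+e*s[1])/2,np.linalg.norm(o+d*s[0]-p-e*s[1])
E
python3 - <<'E'
from h import *
T=lambda x,y,z:plane("top",(245+x/5-.4,175+y/5-.4),z)
S=lambda x,y:(255+x/5-.4,190+y/5-.4)
t=lambda x,y:(245+x/5-.4,175+y/5-.4)
up=[T(185,88,.027),T(390,77,.027)];lo=[T(193,222,.027),T(400,212,.027)]
d=(up[1]-up[0]+lo[1]-lo[0])[:2];ey=-d/np.linalg.norm(d);ex=np.array([ey[1],-ey[0]])
print("yaw(ey)",np.degrees(np.arctan2(ey[1],ey[0])),"ex",ex)
mid=(up[0]+up[1]+lo[0]+lo[1])[:2]/4
yh=np.mean([T(152,92,.027)[:2]@ey-.140,T(160,226,.027)[:2]@ey-.140]);print("hinge y est guides",T(152,92,.027)[:2]@ey-.14,T(160,226,.027)[:2]@ey-.14,
 "stop",T(408,150,.012)[:2]@ey-.012,"base",T(677,262,.012)[:2]@ey+.102, "screw",T(282,258,.057)[:2]@ey-.088)
org=ex*(mid@ex)+ey*yh
print("org",org)
J=lambda p:((p[:2]-org)@ex*1e3,(p[:2]-org)@ey*1e3,p[2]*1e3)
for n,p in dict(railout=T(61,162,.032),railin=T(365,148,.032),screw=T(282,258,.057),tip=T(176,240,.057),basecorner=T(677,262,.012)).items(): print(n,p.round(3),np.round(J(p)))
for a,b in (((657,38),(700,160)),((672,190),(578,255))):
    p,e=tri("top",t(*a),"scene",S(*b));print("edge",p.round(3),np.round(J(p)),e)
E
```

```text
yaw(ey) 94.28043610473247 ex [0.99721068 0.07463823]
hinge y est guides 0.1341953866468758 0.13365348255605836 stop 0.14373887579450342 base 0.13537369691442977 screw 0.1323056325158107
org [0.56599812 0.1766623 ]
railout [0.552 0.36  0.032] [ -1. 184.  32.]
railin [0.561 0.22  0.032] [-1. 44. 32.]
screw [0.509 0.259 0.057] [-50.  86.  57.]
tip [0.516 0.306 0.057] [-40. 133.  57.]
basecorner [0.513 0.072 0.012] [ -61. -101.   12.]
edge [0.604 0.106 0.112] [ 33. -73. 112.] 0.0016584081962526865
edge [0.54  0.099 0.11 ] [-31. -75. 110.] 0.0012093778642104452
```

Origin (0.566, 0.177), yaw 4.3°, rail 32 mm short, template at about 0.8 rad; the sizes all agree with the description. Next I'll align the tool (x to jig y, y to jig x), close the fingers and approach.

>>> play_rows:
  rotation:
    - [0, 0, 0.33]
    - [0, 0, 0.33]
    - [0, 0, 0.33]
    - [0, 0, 0.33]
  travel:
    - [-0.5, -0.17, 0]
    - [-1, -0.35, 0]
    - [-1, -0.35, 0]
    - [-1, -0.35, 0]
  claw: [-1, -1, -1, -1]

```text
time_s: 0.6
tcp_pos: [0.3644, 0.5651, 0.4045]
tcp_rot: [-0.0, 0.453, 0.891, -0.0]
contact_force: [-0.5, 0.1, -0.2]
grip_width: 0.0541
grasp_force: 0.0
```

```bash
cat > go.py <<'E'
# go.py x y z tilt_deg : tip target in jig frame (mm) -> travel / rotation units from current pose
from h import *
import sys
from scipy.spatial.transform import Rotation as R
org=np.array([.566,.1765,0]);w=np.radians(4.28)
J=np.array([[np.cos(w),-np.sin(w),0],[np.sin(w),np.cos(w),0],[0,0,1]])
o=ctrl.get_obs();q=o["tcp_rot"];Rc=R.from_quat([q[1],q[2],q[3],q[0]]).as_matrix();p=o["tcp_pos"]
tip=J.T@(p+Rc@[0,0,.191]-org)*1e3
print("t",round(o["time_s"],2),"tip jig",tip.round(1),"axis jig",(J.T@Rc[:,2]).round(3),"F jig",(J.T@o["contact_force"]).round(1),"g",round(o["grip_width"],4))
v=list(map(float,sys.argv[1:]))
for i in range(0,len(v),4):
    x,y,z,a=v[i:i+4];a=np.radians(a)
    zt=np.array([0,-np.sin(a),-np.cos(a)]);yt=np.array([1.,0,0])
    Rt=J@np.c_[np.cross(yt,zt),yt,zt]
    pt=org+J@(np.array([x,y,z])/1e3)-Rt@[0,0,.191]
    print("travel",(Rc.T@(pt-p)*10).round(3),"rot",(R.from_matrix(Rc.T@Rt).as_rotvec()/(np.pi/2)).round(3))
E
python3 go.py 0 220 120 0
```

```text
t 0.6 tip jig [-172.1  402.5  213.5] axis jig [-0. -0. -1.] F jig [-0.5  0.1 -0.2] g 0.0541
travel [-2.458  0.501  0.935] rot [-0.     0.     0.353]
```

>>> play_rows:
  rotation:
    - [0, 0, 0.35]
    - [0, 0, 0.35]
    - [0, 0, 0.35]
    - [0, 0, 0.35]
    - [0, 0, 0.35]
  travel:
    - [-0.5, 0.1, 0]
    - [-1, 0.2, 0]
    - [-1, 0.2, 0]
    - [-1, 0.2, 0]
    - [-1, 0.2, 0]
  claw: [-1, -1, -1, -1, -1]

```text
time_s: 1.23
tcp_pos: [0.4385, 0.4969, 0.4046]
tcp_rot: [-0.0, 0.676, 0.737, -0.0]
contact_force: [-0.1, 0.4, -0.1]
grip_width: 0.0043
grasp_force: 0.0
```

```bash
python3 go.py 0 220 60 0
```

```text
t 1.23 tip jig [-103.2  329.   213.6] axis jig [-0. -0. -1.] F jig [-0.1  0.4 -0.1] g 0.0043
travel [-1.102  1.019  1.536] rot [-0.     0.     0.007]
```

>>> play_rows:
  rotation:
    - [0, 0, 0.007]
    - [0, 0, 0.007]
    - [0, 0, 0.007]
  travel:
    - [-0.5, 0.5, 0.4]
    - [-1, 1, 0.8]
    - [-1, 1, 0.8]
  claw: [-1, -1, -1]

```text
time_s: 1.6
tcp_pos: [0.5475, 0.4037, 0.3231]
tcp_rot: [-0.0, 0.681, 0.733, -0.001]
contact_force: [-0.4, 0.7, -0.6]
grip_width: 0.0004
grasp_force: 0.0
```

```bash
python3 go.py 0 215 16 0
```

```text
t 1.6 tip jig [ -1.7 227.8 132.1] axis jig [-0.001 -0.001 -1.   ] F jig [-0.3  0.7 -0.6] g 0.0004
travel [-0.128  0.016  1.161] rot [-0.001  0.    -0.001]
```

>>> play_rows:
  rotation:
    - [0, 0, 0]
    - [0, 0, 0]
    - [0, 0, 0]
    - [0, 0, 0]
  travel:
    - [-0.05, 0, 0.5]
    - [-0.05, 0, 0.9]
    - [-0.05, 0, 1]
    - [-0.05, 0, 1]
  claw: [-1, -1, -1, -1]

```text
time_s: 2.1
tcp_pos: [0.547, 0.4003, 0.2251]
tcp_rot: [-0.0, 0.681, 0.732, -0.0]
contact_force: [0.7, -0.0, -0.2]
grip_width: 0.0002
grasp_force: 0.0
```

```bash
python3 go.py 0 215 15 0
```

```text
t 2.1 tip jig [ -2.2 224.6  34.1] axis jig [-0. -0. -1.] F jig [ 0.7 -0.1 -0.2] g 0.0002
travel [-0.096  0.023  0.191] rot [-0.     0.    -0.002]
```

>>> play_rows:
  rotation:
    - [0, 0, 0]
    - [0, 0, 0]
    - [0, 0, 0]
    - [0, 0, 0]
    - [0, 0, 0]
  travel:
    - [0, 0.02, 0.1]
    - [0, 0.02, 0.19]
    - [-0.15, 0.02, 0.19]
    - [-0.25, 0.02, 0.19]
    - [-0.33, 0.02, 0.19]
  claw: [-1, -1, -1, -1, -1]

```text
time_s: 2.72
tcp_pos: [0.5516, 0.3659, 0.206]
tcp_rot: [0.0, 0.683, 0.731, 0.0]
contact_force: [0.2, 1.1, -0.9]
grip_width: 0.0004
grasp_force: 0.1
```

>>> play_rows:
  rotation:
    - [0, 0, 0]
    - [0, 0, 0]
    - [0, 0, 0]
    - [0, 0, 0]
  travel:
    - [-0.06, 0, 0]
    - [-0.11, 0, 0]
    - [-0.16, 0, 0]
    - [-0.16, 0, 0]
  claw: [-1, -1, -1, -1]

```text
time_s: 3.22
tcp_pos: [0.5525, 0.3507, 0.2057]
tcp_rot: [-0.0, 0.682, 0.731, -0.0]
contact_force: [-0.4, -0.7, 0.9]
grip_width: 0.0007
grasp_force: 0.0
```

```bash
python3 go.py 0 168 15 0
```

```text
t 3.23 tip jig [ -0.5 174.7  14.7] axis jig [-0. -0. -1.] F jig [-0.5 -0.7  0.9] g 0.0007
travel [-0.067  0.005 -0.003] rot [-0.     0.    -0.004]
```

>>> play_rows:
  rotation:
    - [0, 0, 0]
    - [0, 0, 0]
    - [0, 0, 0]
  travel:
    - [-0.02, 0, 0]
    - [-0.04, 0, 0]
    - [-0.05, 0, 0]
  claw: [-1, -1, -1]

```text
time_s: 3.6
tcp_pos: [0.5528, 0.3459, 0.2057]
tcp_rot: [-0.0, 0.682, 0.731, -0.0]
contact_force: [0.3, 0.6, 0.1]
grip_width: 0.0004
grasp_force: 0.2
```

>>> play_rows:
  rotation:
    - [0, 0, 0]
    - [0, 0, 0]
  travel:
    - [-0.01, 0, 0]
    - [-0.02, 0, 0]
  claw: [-1, -1]

```text
time_s: 3.85
tcp_pos: [0.553, 0.3446, 0.206]
tcp_rot: [-0.0, 0.683, 0.731, 0.001]
contact_force: [-2.8, 13.2, 0.1]
grip_width: 0.0005
grasp_force: 7.0
```

>>> play_rows:
  rotation:
    - [0, 0, 0]
    - [0, 0, 0]
  travel:
    - [-0.01, 0, 0]
    - [-0.01, 0, 0]
  claw: [-1, -1]

```text
time_s: 4.1
tcp_pos: [0.5531, 0.3443, 0.2063]
tcp_rot: [-0.0, 0.683, 0.731, 0.002]
contact_force: [-3.9, 16.8, 0.1]
grip_width: 0.0005
grasp_force: 8.4
```

Contact force rose to 17 N with the tip at y≈168 mm (152 mm plus half a finger), so the rail is home. I'll back off and go up.

>>> play_rows:
  rotation:
    - [0, 0, 0]
    - [0, 0, 0]
    - [0, 0, 0]
    - [0, 0, 0]
    - [0, 0, 0]
  travel:
    - [0.08, 0, 0]
    - [0.15, 0, 0]
    - [0.15, 0, -0.5]
    - [0.15, 0, -1]
    - [0.15, 0, -1]
  claw: [-1, -1, -1, -1, -1]

```text
time_s: 4.72
tcp_pos: [0.553, 0.3587, 0.3097]
tcp_rot: [0.001, 0.682, 0.731, 0.003]
contact_force: [0.3, 0.3, 0.1]
grip_width: 0.0004
grasp_force: 0.0
```

>>> play_rows:
  rotation:
    - [0, 0, 0]
    - [0, 0, 0]
    - [0, 0, 0]
    - [0, 0, 0]
    - [0, 0, 0]
  travel:
    - [0, 0, -0.5]
    - [0, 0, -1]
    - [0, 0, -1]
    - [-0.5, 0, -1]
    - [-1, 0, -1]
  claw: [-1, -1, -1, -1, -1]

```text
time_s: 5.35
tcp_pos: [0.5584, 0.2572, 0.4039]
tcp_rot: [-0.0, 0.682, 0.731, -0.001]
contact_force: [1.0, -0.4, -1.2]
grip_width: 0.0007
grasp_force: 0.0
```

```bash
python3 go.py 0 -70 230 20 0 -107 98 20
python3 - <<'E'
from rig import ctrl
import cv2
a=ctrl.snapshot("scene")[190:310,255:415]
cv2.imwrite("pics/s1.png",cv2.resize(a,None,fx=5,fy=5,interpolation=cv2.INTER_CUBIC))
E
```

```text
t 5.35 tip jig [ -1.9  80.9 212.9] axis jig [-0.002 -0.001 -1.   ] F jig [ 1.  -0.5 -1.2] g 0.0007
travel [-0.857  0.019 -0.055] rot [-0.002 -0.222 -0.003]
travel [-1.226  0.024  1.265] rot [-0.002 -0.222 -0.003]
```

View pics/s1.png

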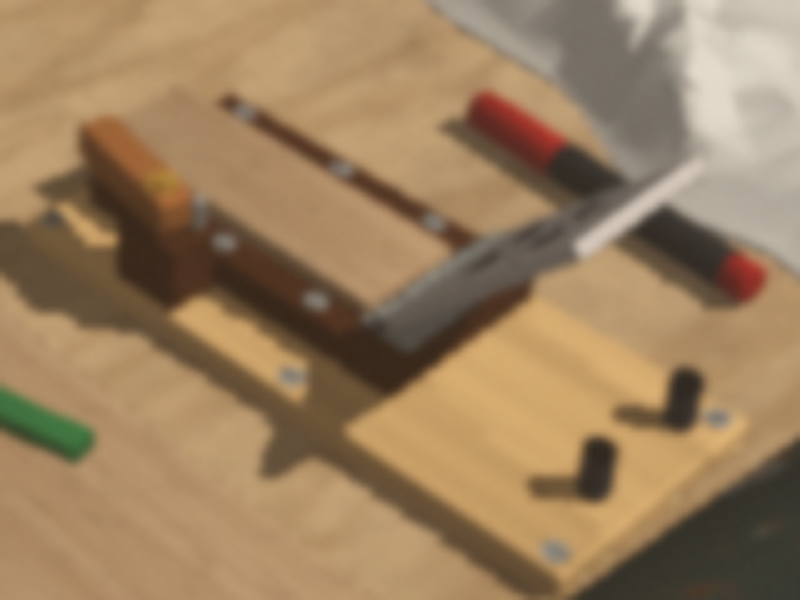

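The rail now meets the spine under the hinge and the template still sits at its start angle. Next, tilt 20° and go behind the template.

>>> play_rows:
  rotation:
    - [0, -0.11, 0]
    - [0, -0.22, 0]
    - [0, -0.22, 0]
    - [0, -0.22, 0]
  travel:
    - [-0.4, 0.02, -0.05]
    - [-0.86, 0.02, -0.05]
    - [-0.86, 0.02, -0.05]
    - [-0.86, 0.02, -0.05]
  claw: [-1, -1, -1, -1]

```text
time_s: 5.9
tcp_pos: [0.5667, 0.1727, 0.4096]
tcp_rot: [0.125, 0.672, 0.72, -0.117]
contact_force: [0.2, 0.8, 0.6]
grip_width: 0.0004
grasp_force: 0.0
```

```bash
python3 go.py 0 -107 98 20
```

```text
t 5.9 tip jig [ -0.3 -68.3 229.8] axis jig [-0.003 -0.338 -0.941] F jig [0.2 0.8 0.6] g 0.0004
travel [0.09  0.    1.371] rot [-0.002 -0.003 -0.003]
```

>>> play_rows:
  rotation:
    - [0, 0, 0]
    - [0, 0, 0]
    - [0, 0, 0]
  travel:
    - [0, 0, 0.5]
    - [0, 0, 1]
    - [0, 0, 1]
  claw: [-1, -1, -1]

```text
time_s: 6.28
tcp_pos: [0.568, 0.1386, 0.3135]
tcp_rot: [0.124, 0.672, 0.72, -0.12]
contact_force: [0.2, 0.2, -0.1]
grip_width: 0.0002
grasp_force: 0.0
```

>>> play_rows:
  rotation:
    - [0, 0, 0]
    - [0, 0, 0]
    - [0, 0, 0]
  travel:
    - [0.02, 0, 0.18]
    - [0.05, 0, 0.35]
    - [0.05, 0, 0.35]
  claw: [-1, -1, -1]

```text
time_s: 6.65
tcp_pos: [0.5694, 0.1317, 0.2812]
tcp_rot: [0.125, 0.672, 0.72, -0.118]
contact_force: [-0.1, 0.5, -0.3]
grip_width: -0.0001
grasp_force: 0.0
```

```bash
python3 go.py 0 -80 110 20 0 -45 120 12
```

```text
t 6.65 tip jig [  -0.6 -109.7  101.5] axis jig [-0.003 -0.339 -0.941] F jig [-0.1  0.5 -0.3] g -0.0001
travel [ 0.257 -0.002 -0.181] rot [-0.002 -0.002 -0.003]
travel [ 0.287 -0.003 -0.376] rot [-0.002  0.087 -0.003]
```

```bash
python3 go.py 0 -92 107 20 0 -75 113 20 0 -48 119 12 0 -21 122 5
```

```text
t 6.65 tip jig [  -0.6 -109.7  101.5] axis jig [-0.003 -0.339 -0.941] F jig [-0.1  0.5 -0.3] g -0.0001
travel [ 0.154 -0.001 -0.112] rot [-0.002 -0.002 -0.003]
travel [ 0.294 -0.002 -0.226] rot [-0.002 -0.002 -0.003]
travel [ 0.262 -0.003 -0.356] rot [-0.002  0.087 -0.003]
travel [ 0.277 -0.003 -0.43 ] rot [-0.002  0.165 -0.003]
```

>>> play_rows:
  rotation:
    - [0, 0, 0]
    - [0, 0, 0]
    - [0, 0, 0]
    - [0, 0, 0]
    - [0, 0, 0]
  travel:
    - [0.08, 0, -0.06]
    - [0.15, 0, -0.11]
    - [0.22, 0, -0.17]
    - [0.29, 0, -0.23]
    - [0.29, 0, -0.23]
  claw: [-1, -1, -1, -1, -1]

```text
time_s: 7.28
tcp_pos: [0.5687, 0.1658, 0.2982]
tcp_rot: [0.129, 0.672, 0.72, -0.119]
contact_force: [-4.9, -30.4, 44.9]
grip_width: 0.0002
grasp_force: 21.9
```

```bash
python3 go.py  0 -48 119 12 0 -21 122 5 0 3 118 0 0 24 110 0
```

```text
t 7.28 tip jig [  2.  -76.9 119. ] axis jig [ 0.    -0.345 -0.938] F jig [ -7.1 -29.9  44.9] g 0.0002
travel [-0.002 -0.019 -0.08 ] rot [ 0.     0.091 -0.003]
travel [ 0.013 -0.019 -0.154] rot [ 0.001  0.169 -0.003]
travel [ 0.093 -0.02  -0.149] rot [ 0.001  0.224 -0.003]
travel [ 0.318 -0.021 -0.146] rot [ 0.001  0.224 -0.003]
```

54 N: the finger face is jamming on the edge, because the edge has to slide up the finger against friction. I'll back off now and take a steeper approach in which the friction helps.

>>> play_rows:
  rotation:
    - [0, 0, 0]
    - [0, 0, 0]
    - [0, 0, 0]
  travel:
    - [-0.1, 0, 0.03]
    - [-0.22, 0, 0.08]
    - [-0.25, 0, 0.09]
  claw: [-1, -1, -1]

```text
time_s: 7.65
tcp_pos: [0.5689, 0.1396, 0.2938]
tcp_rot: [0.126, 0.672, 0.72, -0.117]
contact_force: [0.1, -0.8, 1.2]
grip_width: 0.0005
grasp_force: 0.0
```

```bash
python3 go.py 0 -103 72 12
python3 - <<'E'
from rig import ctrl
import cv2
a=ctrl.snapshot("scene")[150:310,255:455]
cv2.imwrite("pics/s2.png",cv2.resize(a,None,fx=3.7,fy=3.7,interpolation=cv2.INTER_CUBIC))
E
```

```text
t 7.65 tip jig [  -0.2 -101.7  114.1] axis jig [-0.002 -0.339 -0.941] F jig [ 0.  -0.8  1.2] g 0.0005
travel [-0.129 -0.     0.418] rot [-0.001  0.087 -0.004]
```

View pics/s2.png

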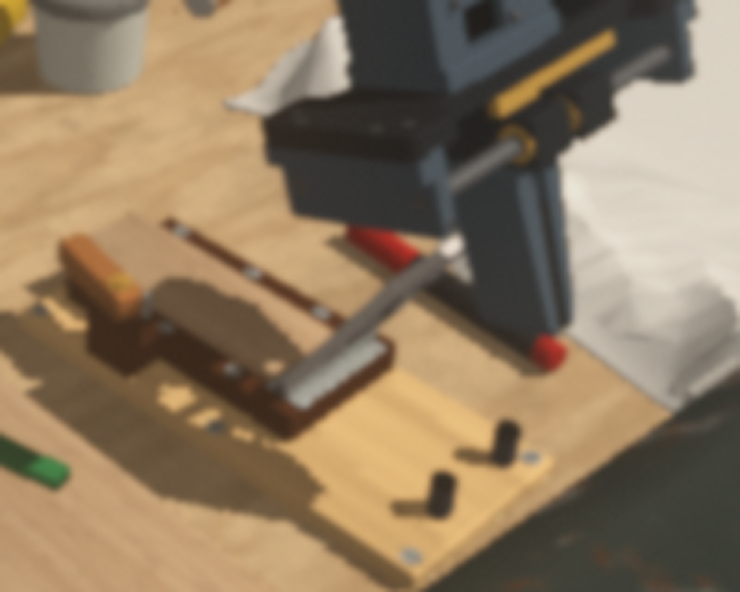

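The template has already risen; its near edge corner is at crop (443,243). I'll get the angle by intersecting that ray with the plane jig x = -33.

```bash
python3 - <<'E'
import sys;sys.argv=["x"]
from go import *
for x,y in ((443,243),(455,255)):
    a,d=ray("scene",(255+x/3.7,150+y/3.7));a=J.T@(a-org);d=J.T@d
    for X in (-.033,):
        q=a+d*(X-a[0])/d[0];print(q*1e3,"theta",np.arctan2(q[2]-.035,-q[1]),"r",np.hypot(q[2]-.035,q[1]))
E
python3 go.py 0 -85 90 12 0 -63 105 10 0 -40 118 5 0 -20 124 3
```

```text
t 7.7 tip jig [  -0.2 -101.7  114.1] axis jig [-0.002 -0.339 -0.941] F jig [-0.7 -0.9 -0.2] g 0.0005
[-33.         -78.69377219 160.01847187] theta 1.0089982817409013 r 0.1477238237026802
[-33.         -84.83010475 157.48286667] theta 0.9650625250941685 r 0.14899060137612094
t 7.7 tip jig [  -0.2 -101.7  114.1] axis jig [-0.002 -0.339 -0.941] F jig [-0.7 -0.9 -0.2] g 0.0005
travel [-0.02  -0.002  0.187] rot [-0.001  0.087 -0.004]
travel [ 0.07  -0.003 -0.018] rot [-0.001  0.109 -0.004]
travel [ 0.08  -0.003 -0.183] rot [-0.001  0.164 -0.004]
travel [ 0.183 -0.004 -0.289] rot [-0.001  0.187 -0.004]
```

```bash
python3 go.py 0 -101 76 12
```

```text
t 7.7 tip jig [  -0.2 -101.7  114.1] axis jig [-0.002 -0.339 -0.941] F jig [-0.7 -0.9 -0.2] g 0.0005
travel [-0.123 -0.001  0.373] rot [-0.001  0.087 -0.004]
```

>>> play_rows:
  rotation:
    - [0, 0.04, 0]
    - [0, 0.085, 0]
    - [0, 0.085, 0]
    - [0, 0.085, 0]
  travel:
    - [-0.06, 0, 0.2]
    - [-0.12, 0, 0.38]
    - [-0.12, 0, 0.38]
    - [-0.12, 0, 0.38]
  claw: [-1, -1, -1, -1]

```text
time_s: 8.2
tcp_pos: [0.5709, 0.1163, 0.2626]
tcp_rot: [0.078, 0.678, 0.727, -0.073]
contact_force: [0.2, -0.6, -0.2]
grip_width: 0.0003
grasp_force: 0.0
```

```bash
python3 go.py 0 -85 83 11 0 -74 92 10 0 -63 100 9 0 -52 107 8 0 -41 113 6 0 -31 118 5 0 -21 123 4
```

```text
t 8.2 tip jig [   0.2 -100.8   75.9] axis jig [-0.001 -0.212 -0.977] F jig [ 0.2 -0.7 -0.2] g 0.0003
travel [ 0.099 -0.004 -0.102] rot [-0.001  0.014 -0.004]
travel [ 0.154 -0.005 -0.213] rot [-0.001  0.025 -0.004]
travel [ 0.211 -0.005 -0.313] rot [-0.001  0.036 -0.004]
travel [ 0.27  -0.006 -0.402] rot [-0.001  0.047 -0.004]
travel [ 0.299 -0.006 -0.478] rot [-0.     0.069 -0.004]
travel [ 0.353 -0.006 -0.544] rot [-0.     0.08  -0.004]
travel [ 0.407 -0.007 -0.61 ] rot [-0.     0.091 -0.004]
```

>>> play_rows:
  rotation:
    - [0, 0.014, 0]
    - [0, 0.025, 0]
    - [0, 0.03, 0]
  travel:
    - [0.1, 0, -0.1]
    - [0.15, 0, -0.21]
    - [0.18, 0, -0.26]
  claw: [-1, -1, -1]

```text
time_s: 8.57
tcp_pos: [0.5692, 0.1398, 0.285]
tcp_rot: [0.06, 0.68, 0.729, -0.055]
contact_force: [-0.1, -2.7, -1.1]
grip_width: 0.0001
grasp_force: 1.0
```

```bash
python3 go.py 0 -63 100 9 0 -52 107 8 0 -41 113 6 0 -31 118 5 0 -21 123 4
```

```text
t 8.57 tip jig [  0.6 -68.   96.6] axis jig [ 0.    -0.164 -0.987] F jig [-0.3 -2.7 -1.1] g 0.0001
travel [ 0.031 -0.005 -0.042] rot [ 0.     0.005 -0.003]
travel [ 0.094 -0.005 -0.128] rot [ 0.     0.016 -0.003]
travel [ 0.126 -0.005 -0.203] rot [ 0.     0.038 -0.003]
travel [ 0.184 -0.006 -0.266] rot [ 0.     0.049 -0.003]
travel [ 0.241 -0.006 -0.329] rot [ 0.     0.06  -0.003]
```

Contact is now only 3 N and friction is helping, so I'll carry on past upright.

>>> play_rows:
  rotation:
    - [0, 0.005, 0]
    - [0, 0.016, 0]
    - [0, 0.038, 0]
    - [0, 0.05, 0]
    - [0, 0.06, 0]
  travel:
    - [0.03, 0, -0.04]
    - [0.09, 0, -0.13]
    - [0.13, 0, -0.2]
    - [0.18, 0, -0.27]
    - [0.24, 0, -0.33]
  claw: [-1, -1, -1, -1, -1]

```text
time_s: 9.2
tcp_pos: [0.5671, 0.1684, 0.3128]
tcp_rot: [0.026, 0.682, 0.731, -0.024]
contact_force: [0.5, -2.0, -0.7]
grip_width: 0.0007
grasp_force: 1.0
```

```bash
python3 go.py 0 -12 122 2 0 2 118 0 0 13 114 0 0 24 110 0
```

```text
t 9.2 tip jig [  0.4 -21.5 122.3] axis jig [-0.    -0.07  -0.998] F jig [ 0.3 -2.  -0.7] g 0.0007
travel [ 0.028 -0.005 -0.003] rot [-0.     0.022 -0.004]
travel [ 0.104 -0.005  0.031] rot [-0.     0.045 -0.004]
travel [ 0.217 -0.006  0.063] rot [-0.     0.045 -0.004]
travel [ 0.329 -0.007  0.095] rot [-0.     0.045 -0.004]
```

>>> play_rows:
  rotation:
    - [0, 0.022, 0]
    - [0, 0.045, 0]
    - [0, 0.045, 0]
    - [0, 0.045, 0]
    - [0, 0.045, 0]
  travel:
    - [0.03, 0, 0]
    - [0.1, 0, 0.03]
    - [0.16, 0, 0.045]
    - [0.22, 0, 0.06]
    - [0.33, 0, 0.095]
  claw: [-1, -1, -1, -1, -1]

```text
time_s: 9.82
tcp_pos: [0.5648, 0.2006, 0.3005]
tcp_rot: [0.0, 0.682, 0.731, -0.0]
contact_force: [-0.6, -2.9, -0.9]
grip_width: 0.0003
grasp_force: 0.9
```

```bash
python3 go.py 0 32 104 0 0 39 97 0 0 46 88 0 0 52 78 0
```

```text
t 9.82 tip jig [  0.7  24.  109.5] axis jig [ 0. -0. -1.] F jig [-0.8 -2.9 -0.9] g 0.0003
travel [ 0.079 -0.007  0.055] rot [ 0.     0.    -0.004]
travel [ 0.149 -0.007  0.125] rot [ 0.     0.    -0.004]
travel [ 0.219 -0.008  0.215] rot [ 0.     0.    -0.004]
travel [ 0.279 -0.008  0.315] rot [ 0.     0.    -0.004]
```

>>> play_rows:
  rotation:
    - [0, 0, 0]
    - [0, 0, 0]
    - [0, 0, 0]
    - [0, 0, 0]
  travel:
    - [0.08, 0, 0.055]
    - [0.15, 0, 0.125]
    - [0.22, 0, 0.215]
    - [0.28, 0, 0.315]
  claw: [-1, -1, -1, -1]

```text
time_s: 10.32
tcp_pos: [0.563, 0.2286, 0.2684]
tcp_rot: [0.0, 0.682, 0.731, 0.0]
contact_force: [0.1, -0.5, 2.1]
grip_width: 0.0002
grasp_force: 0.8
```

```bash
python3 go.py 0 56 70 0 0 59 61 0 0 62 52 0 0 65 45 0
```

```text
t 10.32 tip jig [ 0.9 52.2 77.4] axis jig [ 0.  0. -1.] F jig [ 0.1 -0.5  2.1] g 0.0002
travel [ 0.038 -0.009  0.074] rot [ 0.    -0.    -0.004]
travel [ 0.068 -0.009  0.164] rot [ 0.    -0.    -0.004]
travel [ 0.098 -0.009  0.254] rot [ 0.    -0.    -0.004]
travel [ 0.128 -0.009  0.324] rot [ 0.    -0.    -0.004]
```

>>> play_rows:
  rotation:
    - [0, 0, 0]
    - [0, 0, 0]
    - [0, 0, 0]
    - [0, 0, 0]
  travel:
    - [0.04, 0, 0.075]
    - [0.07, 0, 0.165]
    - [0.1, 0, 0.255]
    - [0.13, 0, 0.32]
  claw: [-1, -1, -1, -1]

```text
time_s: 10.82
tcp_pos: [0.562, 0.2411, 0.2363]
tcp_rot: [-0.0, 0.682, 0.731, -0.0]
contact_force: [-0.2, -1.2, 1.0]
grip_width: 0.0
grasp_force: 0.6
```

>>> play_rows:
  rotation:
    - [0, 0, 0]
    - [0, 0, 0]
    - [0, 0, 0]
  travel:
    - [0, 0, 0.03]
    - [0, 0, 0.05]
    - [0, 0, 0.06]
  claw: [-1, -1, -1]

```text
time_s: 11.2
tcp_pos: [0.5621, 0.241, 0.2312]
tcp_rot: [0.0, 0.682, 0.731, 0.0]
contact_force: [-0.1, 1.2, 0.7]
grip_width: 0.0006
grasp_force: 0.6
```

```bash
python3 go.py 0 66 38 0
```

```text
t 11.2 tip jig [ 1.  64.6 40.2] axis jig [ 0.  0. -1.] F jig [-0.   1.2  0.7] g 0.0006
travel [ 0.014 -0.009  0.022] rot [ 0.    -0.    -0.004]
```

>>> play_rows:
  rotation:
    - [0, 0, 0]
    - [0, 0, 0]
  travel:
    - [0, 0, 0.015]
    - [0, 0, 0.02]
  claw: [-1, -1]

```text
time_s: 11.45
tcp_pos: [0.5621, 0.2411, 0.2291]
tcp_rot: [0.0, 0.682, 0.731, 0.0]
contact_force: [0.3, 0.6, 0.8]
grip_width: 0.0005
grasp_force: 0.6
```

>>> play_rows:
  rotation:
    - [0, 0, 0]
    - [0, 0, 0]
  travel:
    - [0, 0, 0.01]
    - [0, 0, 0.01]
  claw: [-1, -1]

```text
time_s: 11.7
tcp_pos: [0.5622, 0.2411, 0.229]
tcp_rot: [-0.0, 0.682, 0.731, -0.0]
contact_force: [-6.2, -2.0, 17.3]
grip_width: 0.0003
grasp_force: 8.7
```

>>> play_rows:
  rotation:
    - [0, 0, 0]
    - [0, 0, 0]
  travel:
    - [0, 0, 0.01]
    - [0, 0, 0.01]
  claw: [-1, -1]

```text
time_s: 11.95
tcp_pos: [0.5623, 0.2412, 0.229]
tcp_rot: [-0.0, 0.682, 0.731, -0.0]
contact_force: [-12.9, -4.2, 34.7]
grip_width: 0.0005
grasp_force: 17.5
```

Bottomed at z = 38 mm with 17–35 N, so the template lies flat. On to the button.

>>> play_rows:
  rotation:
    - [0, 0, 0]
    - [0, 0, 0]
    - [0, 0, 0]
  travel:
    - [0, 0, -0.3]
    - [0, 0, -0.5]
    - [0, 0, -0.5]
  claw: [-1, -1, -1]

```text
time_s: 12.32
tcp_pos: [0.5625, 0.2412, 0.2785]
tcp_rot: [0.001, 0.682, 0.731, 0.001]
contact_force: [0.1, 0.3, -0.7]
grip_width: 0.0004
grasp_force: 0.0
```

```bash
python3 go.py -80 125 85 0
```

```text
t 12.32 tip jig [ 1.9 64.9 87.5] axis jig [ 0.003  0.001 -1.   ] F jig [ 0.2  0.3 -0.7] g 0.0004
travel [ 0.597 -0.817  0.023] rot [ 0.002 -0.    -0.004]
```

>>> play_rows:
  rotation:
    - [0, 0, 0]
    - [0, 0, 0]
    - [0, 0, 0]
    - [0, 0, 0]
    - [0, 0, 0]
  travel:
    - [0.3, -0.4, 0]
    - [0.6, -0.82, 0]
    - [0.6, -0.82, 0]
    - [0.6, -0.82, 0.2]
    - [0.6, -0.82, 0.39]
  claw: [-1, -1, -1, -1, -1]

```text
time_s: 12.95
tcp_pos: [0.4766, 0.2947, 0.2362]
tcp_rot: [-0.0, 0.683, 0.731, -0.0]
contact_force: [0.6, -0.4, 0.5]
grip_width: 0.0004
grasp_force: 0.0
```

```bash
python3 go.py -66 127 46 0 -57 129 46 0 -49 130 46 0 -41 128 46 0 -33 126 46 0
python3 - <<'E'
from rig import ctrl
import cv2
a=ctrl.snapshot("scene")[170:290,235:395]
cv2.imwrite("pics/s3.png",cv2.resize(a,None,fx=4,fy=4,interpolation=cv2.INTER_CUBIC))
E
```

```text
t 12.95 tip jig [-80.4 124.5  45.2] axis jig [-0. -0. -1.] F jig [ 0.6 -0.5  0.5] g 0.0004
travel [ 0.025  0.143 -0.009] rot [-0.     0.    -0.004]
travel [ 0.046  0.233 -0.009] rot [-0.     0.    -0.004]
travel [ 0.056  0.313 -0.009] rot [-0.     0.    -0.004]
travel [ 0.037  0.393 -0.009] rot [-0.     0.    -0.004]
travel [ 0.017  0.473 -0.009] rot [-0.     0.    -0.004]
```

View pics/s3.png

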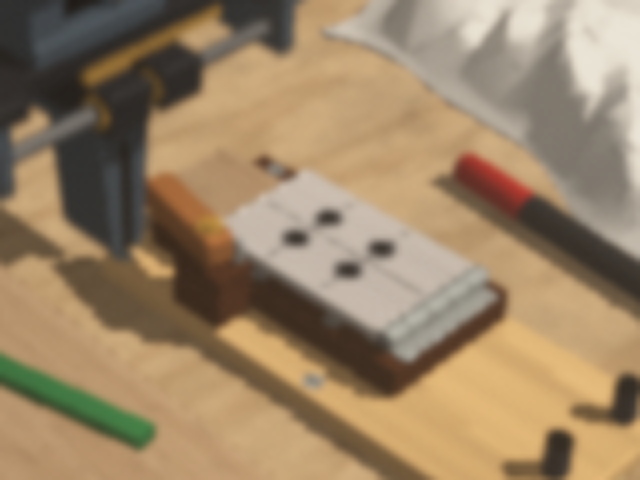

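The template lies flat on the rail, and the finger is left of the button (tip at crop (120,245), button at (190,215)). Now the arc.

>>> play_rows:
  rotation:
    - [0, 0, 0]
    - [0, 0, 0]
    - [0, 0, 0]
    - [0, 0, 0]
    - [0, 0, 0]
  travel:
    - [0.02, 0.07, -0.01]
    - [0.025, 0.14, -0.01]
    - [0.045, 0.23, -0.01]
    - [0.055, 0.31, -0.01]
    - [0.055, 0.31, -0.01]
  claw: [-1, -1, -1, -1, -1]

```text
time_s: 13.62
tcp_pos: [0.5073, 0.3031, 0.2393]
tcp_rot: [0.0, 0.682, 0.731, 0.0]
contact_force: [-1.2, -0.1, -0.1]
grip_width: 0.0005
grasp_force: 0.0
```

```bash
python3 go.py -41 128 46 0 -33 126 46 0 -27 123 46 0 -22 119 46 0 -17 115 46 0
```

```text
t 13.62 tip jig [-48.9 130.7  48.3] axis jig [ 0.001  0.    -1.   ] F jig [-1.2 -0.  -0.1] g 0.0005
travel [-0.025  0.081  0.024] rot [ 0.001 -0.    -0.004]
travel [-0.045  0.161  0.024] rot [ 0.001 -0.    -0.004]
travel [-0.074  0.221  0.024] rot [ 0.001 -0.    -0.004]
travel [-0.114  0.271  0.024] rot [ 0.001 -0.    -0.004]
travel [-0.154  0.321  0.024] rot [ 0.001 -0.    -0.004]
```

>>> play_rows:
  rotation:
    - [0, 0, 0]
    - [0, 0, 0]
    - [0, 0, 0]
    - [0, 0, 0]
  travel:
    - [-0.025, 0.08, 0.01]
    - [-0.045, 0.16, 0.01]
    - [-0.075, 0.22, 0.01]
    - [-0.1, 0.26, 0.01]
  claw: [-1, -1, -1, -1]

```text
time_s: 14.12
tcp_pos: [0.5338, 0.2945, 0.2381]
tcp_rot: [0.0, 0.682, 0.731, 0.0]
contact_force: [-1.4, 1.3, 0.7]
grip_width: -0.0001
grasp_force: 0.4
```

```bash
python3 go.py -20 117 46 0 -17 115 46 0 -15 113 46 0
```

```text
t 14.12 tip jig [-23.3 120.1  47.1] axis jig [ 0.  0. -1.] F jig [-1.3  1.4  0.7] g -0.0001
travel [-0.03   0.033  0.011] rot [ 0.    -0.    -0.004]
travel [-0.05   0.064  0.011] rot [ 0.    -0.    -0.004]
travel [-0.07   0.084  0.011] rot [ 0.    -0.    -0.004]
```

>>> play_rows:
  rotation:
    - [0, 0, 0]
    - [0, 0, 0]
    - [0, 0, 0]
    - [0, 0, 0]
  travel:
    - [-0.03, 0.03, 0]
    - [-0.05, 0.06, 0]
    - [-0.07, 0.08, 0]
    - [-0.07, 0.08, 0]
  claw: [-1, -1, -1, -1]

```text
time_s: 14.62
tcp_pos: [0.5419, 0.2882, 0.2381]
tcp_rot: [0.0, 0.682, 0.731, 0.0]
contact_force: [-0.0, -0.1, -0.2]
grip_width: 0.0001
grasp_force: 0.0
```

>>> play_rows:
  rotation:
    - [0, 0, 0]
    - [0, 0, 0]
  travel:
    - [-0.01, 0, 0]
    - [-0.01, 0, 0]
  claw: [-1, -1]

```text
time_s: 14.88
tcp_pos: [0.5418, 0.2873, 0.2381]
tcp_rot: [0.0, 0.682, 0.731, 0.0]
contact_force: [0.3, -0.4, 0.0]
grip_width: 0.0004
grasp_force: 0.1
```

```bash
python3 go.py -15 112 46 0
```

```text
t 14.88 tip jig [-15.8 112.3  47.1] axis jig [ 0. -0. -1.] F jig [ 0.2 -0.5  0. ] g 0.0004
travel [-0.003  0.009  0.011] rot [ 0.     0.    -0.004]
```

Still no stop force, so I'll keep going gently until the pin is felt.

>>> play_rows:
  rotation:
    - [0, 0, 0]
    - [0, 0, 0]
  travel:
    - [-0.01, 0, 0]
    - [-0.015, 0, 0]
  claw: [-1, -1]

```text
time_s: 15.12
tcp_pos: [0.542, 0.2861, 0.2382]
tcp_rot: [-0.0, 0.682, 0.731, 0.001]
contact_force: [-1.0, 8.3, -1.8]
grip_width: 0.0005
grasp_force: 4.3
```

>>> play_rows:
  rotation:
    - [0, 0, 0]
    - [0, 0, 0]
  travel:
    - [-0.01, 0, 0]
    - [-0.01, 0, 0]
  claw: [-1, -1]

```text
time_s: 15.38
tcp_pos: [0.542, 0.2857, 0.2383]
tcp_rot: [-0.0, 0.683, 0.731, 0.001]
contact_force: [-2.3, 13.2, -1.4]
grip_width: 0.0005
grasp_force: 6.8
```

Pin reached (13 N). I'll back off and go up.

>>> play_rows:
  rotation:
    - [0, 0, 0]
    - [0, 0, 0]
    - [0, 0, 0]
    - [0, 0, 0]
    - [0, 0, 0]
  travel:
    - [0.1, 0, 0]
    - [0.2, 0, 0]
    - [0.2, 0, -0.5]
    - [0.3, 0, -1]
    - [0.3, 0, -1]
  claw: [-1, -1, -1, -1, -1]

```text
time_s: 16.0
tcp_pos: [0.5408, 0.316, 0.3421]
tcp_rot: [0.001, 0.682, 0.731, 0.003]
contact_force: [0.4, -0.2, 0.2]
grip_width: 0.0002
grasp_force: 0.0
```

>>> play_rows:
  rotation:
    - [0, 0, 0]
    - [0, 0, 0]
    - [0, 0, 0]
    - [0, 0, 0]
  travel:
    - [0.5, 0, -0.4]
    - [1, 0, -0.8]
    - [1, 0, -0.8]
    - [1, 0, -0.8]
  claw: [-1, -1, -1, -1]

```text
time_s: 16.5
tcp_pos: [0.5326, 0.4144, 0.4167]
tcp_rot: [-0.0, 0.682, 0.731, -0.001]
contact_force: [-0.8, -0.2, -1.5]
grip_width: 0.0007
grasp_force: 0.0
```

```bash
python3 - <<'E'
from rig import ctrl
import cv2
a=ctrl.snapshot("scene")[170:310,235:415]
cv2.imwrite("pics/s4.png",cv2.resize(a,None,fx=4,fy=4,interpolation=cv2.INTER_CUBIC))
E
```

```text
(no output)
```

View pics/s4.png

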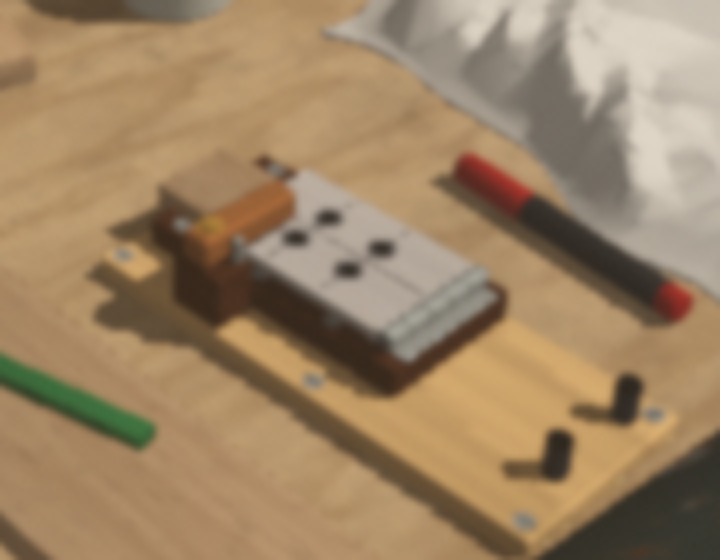

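The button lies square across the flat template (crop (190,240)–(290,200)), the rail is home, and the other things look undisturbed.

```bash
python3 -c "
from rig import ctrl
print(ctrl.job_done())"
```

```text
the job is handed in; nothing more can be done
None
```

The rail is home, the template lies flat on it and the button is square against its stop pin; I handed the job in at about 16.5 s, but no verdict came back, and contact peaked at 54 N (limit 80 N) when the template briefly jammed during the flip.

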